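# Release the locked plug with the one button that still snaps

### The arm

A 6-joint arm with a two-finger parallel gripper is mounted at the origin on a cart in front of the work surface, level with it; the furniture and walls round the work are solid. World frame = base frame: x ahead of the robot, y to its left, z up, the work surface at z = 0. Lengths are in m, angles in degrees, forces in N, time in s.
With the tool pointing down it reaches from about 0.25 to 0.725 m from the base axis. Payload 9.7 kg.
Tool frame: the origin (TCP) lies at the centre of the arm's flange, where the gripper is bolted on; the fingertips stand 173 mm ahead of it and the grasp point (between the pads) lies 155 mm ahead of it; z points along the fingers, y is the line along which they close (so a half turn about z gives the same grasp; the last joint's range is limited). The gripper opens to 85 mm and grips with 20 to 120 N. Pads are 22 mm wide; open, the fingers measure 114 mm over their backs; the gripper's body (76 mm by 85 mm) begins 54 mm behind the grasp point. The pads swing forward as they close: fully open they stand 13 mm farther back than shut.
Start: joints at [72.88, 4.979, 10.078, 95.1, 0, 90], TCP at [0.162, 0.526, 0.405] pointing down, gripper open.
Joint ranges: [-179.16, 179.16], [-48.56, 103.87], [-65.8, 70.77], [-126.05, 130.52], [-82.76, 87.17], [-180, 180]. Speed limits (degrees/s): [127.2, 127.2, 147.25, 180, 180, 180].

### API

Orientations are given as [roll, pitch, yaw] about the fixed x, y, z axes, in that order (R = Rz(yaw) Ry(pitch) Rx(roll)).
In Python, from workcell import monitor, camera, get_calibration, bot gives the robot as it stands.
- The arm moves only by the tool carry_out, never from a script. Its argument "targets" is text: rows parted by semicolons, each of 7 numbers parted by spaces: the shift along the tool's x, y, z in units of 0.04 m (1.0 is 0.04 m), then the turn, a rotation vector about the tool's x, y, z in units of 0.1 rad (1.0 is 0.1 rad), then the opening, from -1 (shut) to 1 (fully open), so that 0 is half open. A call has exactly 8 rows; each row shifts and turns the commanded pose from where the row before left it, along the tool's axes as they then stand; what a row does not reach is not made up. A row lasts 1/12 s, in which the tool goes at most 41.7 mm and 7.16 degrees, less where a joint would pass 70% of its speed; a pose out of reach is approached as far as the arm can. A call with a number of a shift or a turn outside -1 to 1 is refused whole. A call with a gripper value outside its range is refused whole. The fingers move at their own pace and stop on an object; "newtons" is the grip in N (left out, the last holds). Time passes only in rows, so rows that do not move let the fingers close, or fill a call up. It gives the time, the measured TCP pose, the force, the opening and the grip force at its end, in the units of the state.
- monitor.get_obs(): the state, without advancing time (a new reading comes with each control period).
- camera(name): name is "scene" or "top" or "wrist"; returns the picture (420x560x3 uint8, red, green, blue); there is no depth.
- get_calibration(name): a dict with "fx", "fy", "cx", "cy" (pixels), "view" (4x4, takes a point from world to camera coordinates). Camera axes: x right, y down, z forward; pixel columns grow to the right and rows downward; lengths in m; the calibration is good to about 2 mm. A picture is of the moment at which its call begins: read the wrist's pose just before it. get_calibration takes no time and is no camera call; for the wrist camera it gives the pose at the moment of the call.
- bot.job_done(): hands the job in; it is judged then, once.
The state is a dict: "time": time; "q": joint angles; "qd": joint speeds; "joint_efforts": joint torques, N m; "ee_pos": TCP position; "tcp_rot": TCP orientation; "wrist_force": force on the tool from outside, world axes, zero at the start; "torque": the same for the moment, N m; "opening": finger opening in m; "grasp_force": force on a finger pad.
Only numpy, scipy, OpenCV 4.12 (cv2) and the standard library are available. Lean on these libraries where they do the work, as an engineer would, in place of code of your own. Each camera call takes 0.05 s, during which the arm holds its last target. There are 200 camera calls.

### The job

A bolt in the grey lock dock holds the steel plug. Of the dock's three push buttons two are worn and stay soft all the way; press them gently and slowly, find the one that snaps over under your finger and draws the bolt back, then lift the freed plug out and stand it upright in the wooden tray. Never force a button down hard (about 15 N is the most they bear), and do not disturb the screw tin, the tape measure or the tape roll.

Things in the scene. Friction and masses are not known exactly. Their poses are not given: they have to be found in the camera images.
- dock: Fixed lock dock: grey steel case 170 x 200 x 30 mm (x, y, z), origin under its centre. Its x axis points from the row of three push buttons (x = -55 mm) over the plug's socket (centre, 33 mm wide, 22 deep) to the bolt housing (x = 27 to 82, 40 wide, 20 above the case). A steel tongue from the housing lies 1.5 mm over the plug's flange; the sound button, once snapped over, draws it clear for good.
- seat_left (a point): Point on the dock's top face, on the axis of the left push button (dock frame x = -55, y = +60, z = 30 mm; axes as the dock's). The three buttons look alike: a dark collar 34 mm wide, in it a plain round steel cap 24 mm wide. The collars differ in height: a cap's top is 18 to 28 mm above this point, 14 above its collar. Caps go straight down, 11.5 mm to a hard stop.
- seat_mid (a point): The same for the middle button (dock frame y = 0). Two of the three buttons are worn, which two changes and cannot be seen: a worn one starts to yield at about 2 N and stays soft, under 3.6 N at 8 mm of travel and under 4.5 N just before the stop, never snaps, and comes back up when let go; pushing on against the stop is forcing it.
- seat_right (a point): The same for the right button (dock frame y = -60). The sound button, one of the three: it too yields at 2 N, but its resistance climbs to a peak of 7 to 8 N about 3.2 mm down, then falls steeply to nothing by 6 mm as it snaps over; only then has it caught (let go sooner it comes back up): the cap runs on down by itself to about 8.5 mm and stays there when let go.
- plug_mid (a point): Centre (half-way up) of the steel plug, a turned part 64 mm tall, about 0.18 kg, z up its axis. Above its foot end: foot 29 mm wide to 18 mm (sits in the socket), flange 44 wide to 24 (lies on the dock's top), neck 20 wide to 34, round knob 28 wide from 36 to 64: grip it by the knob, 17 mm above this point, once the bolt is drawn, and pull straight up.
- tray: Open wooden tray, fixed, 130 x 130 x 24 mm outside, walls and floor 6 mm thick, origin at the centre of its underside.
- tin: Round open screw tin behind and to the left of the dock, 74 mm wide, 34 mm tall, origin under its centre. Leave it alone.
- tape: Yellow tape measure in front and to the left of the dock, 36 x 78 x 63 mm, origin under its centre. Leave it alone.
- roll: Roll of masking tape lying behind the dock, 96 mm wide, 25 mm tall, origin under its centre. Leave it alone.
Mind the look-alikes: they are no part of the job. Leave any blue or turquoise look-alike of the part that bears plug_mid alone.

How it is judged:
By the outcome, as a careful person would: the job done as asked, in the order asked, and still so for the second after the job is handed in, with the robot touching nothing.
It also fails if it takes over 72 s, if anything falls off the work surface, if the arm or the gripper's body presses on something with over 40 N, if the wrist force passes 120 N, or if a joint passes its speed limit or range.

## Working session

There is one attempt and no reset: what is moved stays moved. The work goes in short steps, Python scripts to look and compute and a tool call to move; the robot and the scene stay as the last step left them, time stands still between calls to the robot, and variables do not carry over. Pictures are saved under pics/ and viewed, at most 10 in all, crops included, and the job is handed in when it is done.

Besides the shell and the picture viewer there is one more tool, called after "Call:" in YAML: its name, and indented under it one key for each argument. carry_out: Moves the arm, as the interface text tells. Shifts and turns lie within -1 to 1; 1 stands for 0.04 m of shift or 0.1 rad of turn. Its arguments: {"type":"object","properties":{"targets":{"type":"string"},"newtons":{"type":"number"}},"required":["targets"]}

```bash
ls; mkdir -p pics; python3 - <<'E'
from workcell import monitor,camera,get_calibration,bot
import cv2,numpy as np
for n in("scene","top"):
    im=camera(n);cv2.imwrite(f"pics/{n}0.png",im[:,:,::-1]);c=get_calibration(n);print(n,c["fx"],c["cx"],c["cy"],np.round(np.linalg.inv(c["view"]),3).tolist())
print(monitor.get_obs())
E
```

```text
pics
scene 507.1466034062152 278.56100846209335 197.1120024316744 [[0.503, -0.57, 0.65, -0.231], [-0.865, -0.325, 0.383, -0.534], [-0.007, -0.754, -0.656, 0.871], [0.0, 0.0, 0.0, 1.0]]
top 498.46995001113044 277.42051567516893 207.37484007276598 [[0.01, -0.99, 0.137, 0.431], [-1.0, -0.008, 0.016, -0.06], [-0.015, -0.137, -0.99, 1.306], [0.0, 0.0, 0.0, 1.0]]
{'time': 0.1, 'q': array([7.28817159e+01, 5.00875248e+00, 1.00390119e+01, 9.51014975e+01,
       8.83681726e-04, 9.00011581e+01]), 'qd': array([-0.16004384,  0.00313038,  0.12564811, -0.01042239,  0.07780179,
       -0.09680849]), 'joint_efforts': array([-1.04890580e-03, -5.21564913e+01,  4.65649188e+01,  1.61197339e-02,
       -4.13028306e-05,  1.97892211e-05]), 'ee_pos': array([0.16188723, 0.52563162, 0.4040463 ]), 'tcp_rot': array([-1.79928762e+02, -8.82241145e-04,  1.62880557e+02]), 'wrist_force': array([-0.02342105,  0.19996378, -0.2207032 ]), 'torque': array([-0.0045415 , -0.0269135 ,  0.03396389]), 'grasp_force': 0.0, 'opening': 0.08539477679398896}
```

View pics/scene0.png

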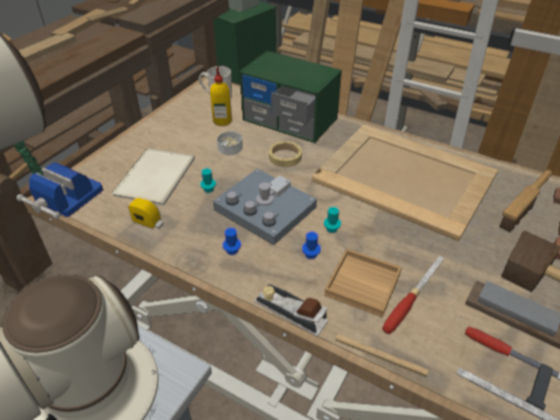

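View pics/top0.png

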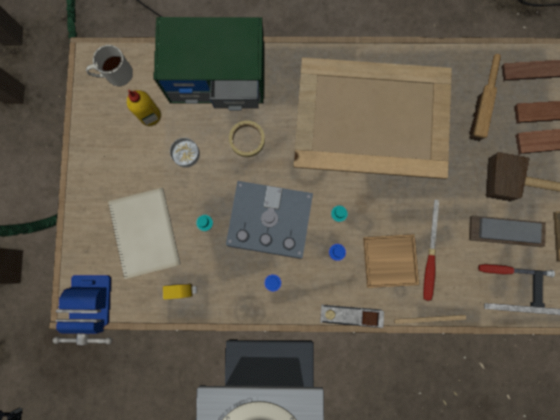

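The scene shows the dock with its buttons at (243,236), (265,240), (289,243) in the top view. The plug is at (270,217), the tray at (390,260), and blue and turquoise decoys stand around them. I'll get coarse positions now, then take close wrist views.

```bash
cat > h.py <<'E'
from workcell import monitor,camera,get_calibration,bot
import cv2,numpy as np
def ray(c,u,v):
    T=np.linalg.inv(np.array(c["view"]));d=T[:3,:3]@np.array([(u-c["cx"])/c["fx"],(v-c["cy"])/c["fy"],1]);return T[:3,3],d/np.linalg.norm(d)
def onz(c,u,v,z):
    o,d=ray(c,u,v);return o+d*(z-o[2])/d[2]
def proj(c,p):
    q=np.array(c["view"])@np.append(p,1);return c["fx"]*q[0]/q[2]+c["cx"],c["fy"]*q[1]/q[2]+c["cy"]
def tri(rs):
    A=sum(np.eye(3)-np.outer(d,d) for o,d in rs);b=sum((np.eye(3)-np.outer(d,d))@o for o,d in rs);p=np.linalg.solve(A,b)
    return p,[round(1e3*np.linalg.norm((np.eye(3)-np.outer(d,d))@(p-o)),1) for o,d in rs]
E
python3 - <<'E'
from h import *
c=get_calibration("top")
for n,u,v,z in[("btnL",243,236,.05),("btnM",265,240,.05),("btnR",289,243,.05),("plug",270,217,.07),("hous",273,196,.05),("tray",390,260,.02),("blue",337,252,.03),("blue2",273,283,.03),("tur",204,222,.03),("tur2",340,213,.03),("tin",185,152,.03),("roll",247,138,.02),("tape",178,292,.06)]:print(n,np.round(onz(c,u,v,z),3))
w=get_calibration("wrist");print(w["fx"],w["cx"],w["cy"]);o=monitor.get_obs();T=np.linalg.inv(w["view"])
from scipy.spatial.transform import Rotation as R
r=R.from_euler("xyz",o["tcp_rot"],degrees=True).as_matrix()
print(np.round(r.T@(T[:3,3]-o["ee_pos"]),3),np.round(r.T@T[:3,:3],3).tolist());print(np.round(r,3).tolist())
E
```

```text
btnL [0.531 0.047 0.05 ]
btnM [ 0.521 -0.009  0.05 ]
btnR [ 0.514 -0.07   0.05 ]
plug [ 0.578 -0.022  0.07 ]
hous [ 0.634 -0.028  0.05 ]
tray [ 0.475 -0.328  0.02 ]
blue [ 0.494 -0.192  0.03 ]
blue2 [ 0.414 -0.03   0.03 ]
tur [0.568 0.15  0.03 ]
tur2 [ 0.594 -0.2    0.03 ]
tin [0.753 0.206 0.03 ]
roll [0.795 0.044 0.02 ]
tape [0.39  0.204 0.06 ]
321.3228068137584 277.9111490632189 211.88809009394484
[0.081 0.    0.032] [[-0.0, -0.948, -0.317], [1.0, -0.0, 0.0], [-0.0, -0.317, 0.948]]
[[-0.956, 0.294, -0.0], [0.294, 0.956, -0.001], [0.0, -0.001, -1.0]]
```

```bash
cat >> h.py <<'E'
from scipy.spatial.transform import Rotation as R
def plan(tgt,yaw,n,grip):
    "rows from measured pose to tgt (tool down) in n rows"
    o=monitor.get_obs();p=o["ee_pos"];r=R.from_euler("xyz",o["tcp_rot"],degrees=True);g=R.from_euler("xyz",[180,0,yaw],degrees=True)
    rv=(r.inv()*g).as_rotvec();s=(np.array(tgt)-p)/n;rows=[]
    for i in range(n):
        t=(r*R.from_rotvec(rv*i/n)).inv().apply(s)/.04;rows.append(" ".join("%g"%x for x in np.round(np.r_[t,rv/n/.1,grip],2)))
    for i in range(0,n,8):print("; ".join(rows[i:i+8]))
E
python3 -c "
from h import *
plan([.47,-.02,.40],-8.5,32,1)"
```

```text
-0.36 -0.34 0 -0 0 0.93 1; -0.39 -0.3 0 -0 0 0.93 1; -0.41 -0.26 0 -0 0 0.93 1; -0.43 -0.22 0 -0 0 0.93 1; -0.45 -0.18 0 -0 0 0.93 1; -0.47 -0.14 0 -0 0 0.93 1; -0.48 -0.1 0 -0 0 0.93 1; -0.49 -0.05 0 -0 0 0.93 1
-0.49 -0 0 -0 0 0.93 1; -0.49 0.04 0 -0 0 0.93 1; -0.48 0.09 0 -0 0 0.93 1; -0.47 0.13 0 -0 0 0.93 1; -0.46 0.17 0 -0 0 0.93 1; -0.44 0.22 0 -0 0 0.93 1; -0.42 0.26 0 -0 0 0.93 1; -0.39 0.29 0 -0 0 0.93 1
-0.36 0.33 0 -0 0 0.93 1; -0.33 0.36 0 -0 0 0.93 1; -0.29 0.39 0 -0 0 0.93 1; -0.26 0.42 0 -0 0 0.93 1; -0.22 0.44 0 -0 0 0.93 1; -0.18 0.46 0 -0 0 0.93 1; -0.13 0.47 0 -0 0 0.93 1; -0.09 0.48 0 -0 0 0.93 1
-0.04 0.49 0 -0 0 0.93 1; 0 0.49 0 -0 0 0.93 1; 0.05 0.49 0 -0 0 0.93 1; 0.09 0.48 0 -0 0 0.93 1; 0.14 0.47 0 -0 0 0.93 1; 0.18 0.45 0 -0 0 0.93 1; 0.22 0.44 0 -0 0 0.93 1; 0.26 0.41 0 -0 0 0.93 1
```

Call:
carry_out:
  targets: "-0.36 -0.34 0 0 0 0.93 1; -0.39 -0.3 0 0 0 0.93 1; -0.41 -0.26 0 0 0 0.93 1; -0.43 -0.22 0 0 0 0.93 1; -0.45 -0.18 0 0 0 0.93 1; -0.47 -0.14 0 0 0 0.93 1; -0.48 -0.1 0 0 0 0.93 1; -0.49 -0.05 0 0 0 0.93 1"

```text
time: 0.77
ee_pos: [0.2397, 0.3887, 0.4044]
tcp_rot: [-180.0, 0.0, 120.0]
wrist_force: [-0.4, -0.5, 0.3]
opening: 0.0854
grasp_force: 0.0
```

Call:
carry_out:
  targets: "-0.49 0 0 0 0 0.93 1; -0.49 0.04 0 0 0 0.93 1; -0.48 0.09 0 0 0 0.93 1; -0.47 0.13 0 0 0 0.93 1; -0.46 0.17 0 0 0 0.93 1; -0.44 0.22 0 0 0 0.93 1; -0.42 0.26 0 0 0 0.93 1; -0.39 0.29 0 0 0 0.93 1"

```text
time: 1.43
ee_pos: [0.3177, 0.2527, 0.4044]
tcp_rot: [-180.0, 0.0, 77.4]
wrist_force: [-0.1, 0.5, 0.2]
opening: 0.0853
grasp_force: 0.0
```

Call:
carry_out:
  targets: "-0.36 0.33 0 0 0 0.93 1; -0.33 0.36 0 0 0 0.93 1; -0.29 0.39 0 0 0 0.93 1; -0.26 0.42 0 0 0 0.93 1; -0.22 0.44 0 0 0 0.93 1; -0.18 0.46 0 0 0 0.93 1; -0.13 0.47 0 0 0 0.93 1; -0.09 0.48 0 0 0 0.93 1"

```text
time: 2.1
ee_pos: [0.396, 0.1168, 0.4045]
tcp_rot: [-180.0, 0.0, 34.7]
wrist_force: [0.9, 0.1, 0.3]
opening: 0.0851
grasp_force: 0.0
```

Call:
carry_out:
  targets: "-0.04 0.49 0 0 0 0.93 1; 0 0.49 0 0 0 0.93 1; 0.05 0.49 0 0 0 0.93 1; 0.09 0.48 0 0 0 0.93 1; 0.14 0.47 0 0 0 0.93 1; 0.18 0.45 0 0 0 0.93 1; 0.22 0.44 0 0 0 0.93 1; 0.26 0.41 0 0 0 0.93 1"

```text
time: 2.77
ee_pos: [0.4726, -0.0464, 0.4042]
tcp_rot: [-178.9, 0.1, -5.8]
wrist_force: [1.2, -0.0, -0.0]
opening: 0.0852
grasp_force: 0.0
```

Call:
carry_out:
  targets: "0 0 0 0 0 0 -1; 0 0 0 0 0 0 -1; 0 0 0 0 0 0 -1; 0 0 0 0 0 0 -1; 0 0 0 0 0 0 -1; 0 0 0 0 0 0 -1; 0 0 0 0 0 0 -1; 0 0 0 0 0 0 -1"
  newtons: 40

```text
time: 3.43
ee_pos: [0.4721, -0.0454, 0.4046]
tcp_rot: [-178.9, 0.0, -5.7]
wrist_force: [0.3, -0.2, -0.1]
opening: 0.0003
grasp_force: 0.0
```

```bash
python3 - <<'E'
from h import *
import pickle
o=monitor.get_obs();c=get_calibration("wrist");im=camera("wrist");cv2.imwrite("pics/w1.png",im[:,:,::-1]);pickle.dump((c,o),open("w1.pkl","wb"))
print(o["time"],o["ee_pos"],o["tcp_rot"],o["q"],o["wrist_force"],o["opening"])
E
```

```text
3.4333 [ 0.47207306 -0.04536094  0.40464895] [-1.78928904e+02  3.46124225e-02 -5.68317006e+00] [ -5.74066046  -5.3412926   -0.22142311  95.15555675   1.07106045
 179.94249957] [ 0.34760554 -0.23375854 -0.11434154] 0.0002770325163722432
```

View pics/w1.png

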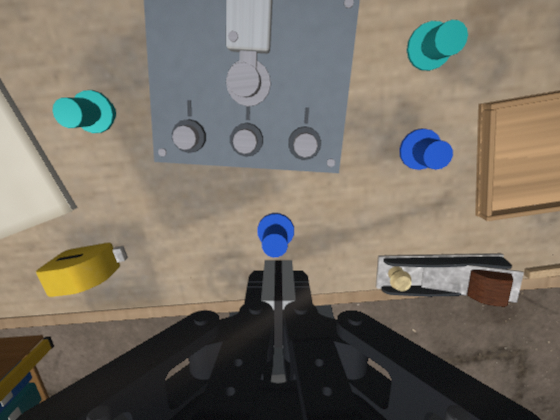

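In the wrist view the button caps are at (186,136), (245,140) and (305,145). The knob is at (245,80), the housing tongue is above it, and the tray's left edge is at x≈485. Joint 6 is at its limit here, so I'll work at yaw ≈ 8°. Next is a second viewpoint.

```bash
python3 -c "
from h import *
plan([.55,-.15,.405],8,8,-1)"
```

```text
0.27 0.3 -0.01 -0.02 -0 -0.3 -1; 0.27 0.31 -0.01 -0.02 -0 -0.3 -1; 0.26 0.32 -0.01 -0.02 -0 -0.3 -1; 0.25 0.32 -0 -0.02 -0 -0.3 -1; 0.24 0.33 -0 -0.02 -0 -0.3 -1; 0.23 0.34 -0 -0.02 -0 -0.3 -1; 0.22 0.34 -0 -0.02 -0 -0.3 -1; 0.21 0.35 -0 -0.02 -0 -0.3 -1
```

Call:
carry_out:
  targets: "0.27 0.3 0 -0.02 0 -0.3 -1; 0.27 0.31 0 -0.02 0 -0.3 -1; 0.26 0.32 0 -0.02 0 -0.3 -1; 0.25 0.32 0 -0.02 0 -0.3 -1; 0.24 0.33 0 -0.02 0 -0.3 -1; 0.23 0.34 0 -0.02 0 -0.3 -1; 0.22 0.34 0 -0.02 0 -0.3 -1; 0.21 0.35 0 -0.02 0 -0.3 -1"

```text
time: 4.15
ee_pos: [0.5513, -0.1506, 0.4033]
tcp_rot: [-179.9, -0.1, 8.1]
wrist_force: [-0.1, -0.4, -0.7]
opening: -0.0
grasp_force: 0.0
```

Call:
carry_out:
  targets: "0 0 0 0 0 0 -1; 0 0 0 0 0 0 -1; 0 0 0 0 0 0 -1; 0 0 0 0 0 0 -1; 0 0 0 0 0 0 -1; 0 0 0 0 0 0 -1; 0 0 0 0 0 0 -1; 0 0 0 0 0 0 -1"

```text
time: 4.82
ee_pos: [0.5507, -0.1498, 0.4035]
tcp_rot: [-179.9, -0.1, 8.0]
wrist_force: [-0.4, -0.2, 0.5]
opening: -0.0001
grasp_force: 0.0
```

```bash
python3 - <<'E'
from h import *
import pickle
o=monitor.get_obs();c=get_calibration("wrist");im=camera("wrist");cv2.imwrite("pics/w2.png",im[:,:,::-1]);pickle.dump((c,o),open("w2.pkl","wb"))
print(o["time"],o["ee_pos"],o["tcp_rot"],o["q"])
E
```

```text
4.8167 [ 0.55068661 -0.14982991  0.40354243] [-1.79860362e+02 -1.10201922e-01  8.02305257e+00] [-15.25410588   7.81889766  13.04968957  95.18474214   0.17182153
 156.7227763 ]
```

View pics/w2.png

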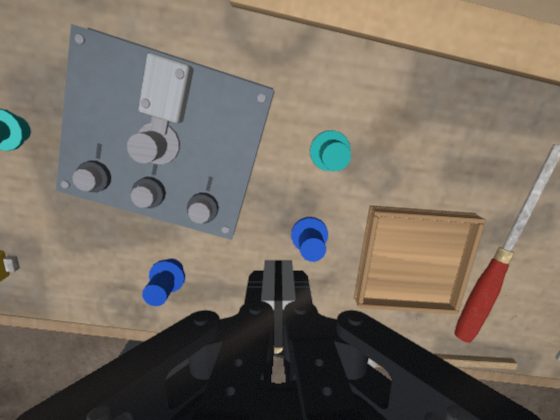

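The second view shows the caps at about (90,176), (147,193) and (201,208), the knob at (148,146) and the tray at (418,258). Now I'll refine the circles and triangulate.

```bash
cat > m.py <<'E'
from h import *
import pickle
D={k:pickle.load(open(k+".pkl","rb"))[0] for k in("w1","w2")}
S={"L":((186,136),(90,176)),"M":((245,140),(147,193)),"R":((305,145),(201,208)),"K":((243,81),(148,146))}
tiles=[];res={}
for n,(a,b) in S.items():
    rs=[];row=[]
    for k,(u,v) in zip(("w1","w2"),(a,b)):
        im=cv2.imread(f"pics/{k}.png");s=8;h=24
        x0,y0=u-h,v-h;cr=cv2.resize(im[y0:y0+2*h,x0:x0+2*h],None,fx=s,fy=s,interpolation=cv2.INTER_CUBIC)
        g=cv2.GaussianBlur(cr,(0,0),4)
        e=13 if n!="K" else 16
        c=cv2.HoughCircles(cv2.cvtColor(g,cv2.COLOR_BGR2GRAY),cv2.HOUGH_GRADIENT,1,400,param1=60,param2=10,minRadius=(e-3)*s,maxRadius=(e+4)*s)
        cx,cy,r=c[0,0];uu,vv=x0+(cx+.5)/s-.5,y0+(cy+.5)/s-.5
        cv2.circle(cr,(int(cx),int(cy)),int(r),(0,0,255),1);row.append(cv2.resize(cr,(190,190)))
        rs.append(ray(D[k],uu,vv));print(n,k,round(uu,1),round(vv,1),round(r/s,1))
    p,e=tri(rs);res[n]=p;print(n,np.round(p,4),e);tiles.append(np.vstack(row))
cv2.imwrite("pics/circ.png",np.hstack(tiles))
d=res["L"]-res["R"];print("yaw",np.degrees(np.arctan2(-d[0],d[1])),np.linalg.norm(d[:2]))
im=cv2.imread("pics/w2.png");c=D["w2"]
for q in[(371,206),(485,216),(459,311),(356,302)]:print("tray rim",np.round(onz(c,*q,.024),3))
for k,q in(("w2",(79,39)),("w2",(262,98)),("w2",(225,230)),("w2",(66,184)),("w1",(162,153)),("w1",(331,163))):print("screw",k,np.round(onz(D[k],*q,.03),4))
E
python3 m.py
```

```text
L w1 183.1 138.1 11.8
L w2 95.5 175.0 13.7
L [0.5276 0.0623 0.0068] [np.float64(1.8), np.float64(1.8)]Traceback (most recent call last):
  File "m.py", line 14, in <module>
    cx,cy,r=c[0,0];uu,vv=x0+(cx+.5)/s-.5,y0+(cy+.5)/s-.5
            ~^^^^^
TypeError: 'NoneType' object is not subscriptable
```

```bash
python3 - <<'E'
s=open("m.py").read()
a=s.index("        e=13");b=s.index("uu,vv=")
s=s[:a]+'''        gr=cv2.cvtColor(g,cv2.COLOR_BGR2GRAY);w=cv2.cvtColor(cr,cv2.COLOR_BGR2LAB)[:,:,2]
        ctr=np.median(gr[180:204,180:204]);m=cv2.inRange(gr,float(ctr-14),float(ctr+14))
        m=cv2.morphologyEx(m,cv2.MORPH_OPEN,cv2.getStructuringElement(cv2.MORPH_ELLIPSE,(65,65)))
        cs=[q for q in cv2.findContours(m,0,1)[0] if cv2.pointPolygonTest(q,(192,192),False)>=0]
        q=max(cs,key=cv2.contourArea);(cx,cy),ax,an=cv2.fitEllipse(q);r=sum(ax)/4;cv2.drawContours(cr,[q],-1,(0,255,0),2);print(ax,ctr)
        '''+s[b:]
open("m.py","w").write(s)
E
python3 m.py
```

```text
(165.87103271484375, 183.67909240722656) 154.0
L w1 183.5 137.4 10.9
(154.67161560058594, 185.51290893554688) 146.0
L w2 83.0 179.9 10.6
L [0.5327 0.0487 0.0526] [np.float64(0.1), np.float64(0.1)]
(171.73138427734375, 179.41566467285156) 155.0
M w1 244.1 141.2 11.0
(155.85438537597656, 175.9122772216797) 148.0
M w2 141.0 196.9 10.4
M [ 0.5233 -0.0104  0.0539] [np.float64(0.0), np.float64(0.0)]
(172.37774658203125, 176.867431640625) 156.0
R w1 305.1 145.0 10.9
(155.20066833496094, 165.51654052734375) 149.0
R w2 198.2 212.9 10.0
R [ 0.5137 -0.0694  0.0525] [np.float64(0.0), np.float64(0.0)]
(256.6972351074219, 386.35302734375) 157.0
K w1 243.1 79.8 20.1
(215.56871032714844, 248.89590454101562) 152.0
K w2 141.2 147.9 14.5
K [ 0.5772 -0.0189  0.0748] [np.float64(0.4), np.float64(0.4)]
yaw -9.14655738778659 0.1195950570492295
tray rim [ 0.539 -0.257  0.024]
tray rim [ 0.545 -0.389  0.024]
tray rim [ 0.418 -0.4    0.024]
tray rim [ 0.413 -0.267  0.024]
screw w2 [0.6645 0.0588 0.03  ]
screw w2 [ 0.6362 -0.1205  0.03  ]
screw w2 [ 0.489  -0.0962  0.03  ]
screw w2 [0.5185 0.0806 0.03  ]
screw w1 [0.5173 0.0819 0.03  ]
screw w1 [ 0.4893 -0.0967  0.03  ]
```

View pics/circ.png

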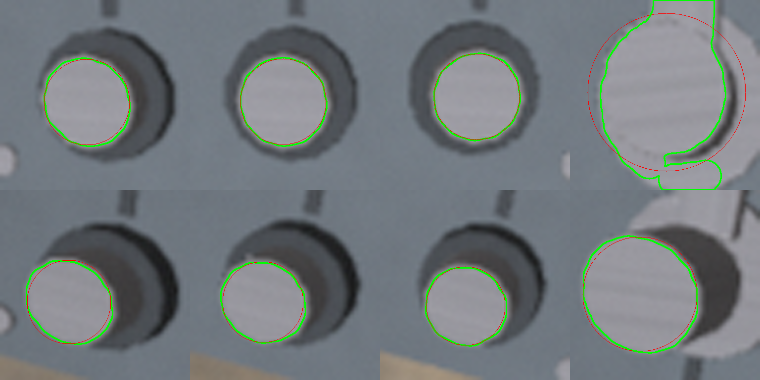

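All heights match the text: caps at 52–54 mm, button spacing 60 mm, plug top at 75 mm, tray 131 mm. I'll start with the right button.

```bash
python3 -c "
from h import *
plan([.5137,-.0694,.235],8,8,-1)"
```

```text
-0.08 -0.26 0.53 -0 -0 0 -1; -0.08 -0.26 0.53 -0 -0 0 -1; -0.08 -0.26 0.53 -0 -0 0 -1; -0.08 -0.26 0.53 -0 -0 0 -1; -0.08 -0.26 0.53 -0 -0 0 -1; -0.08 -0.26 0.53 -0 -0 0 -1; -0.08 -0.26 0.53 -0 -0 0 -1; -0.08 -0.27 0.53 -0 -0 0 -1
```

Call:
carry_out:
  targets: "-0.08 -0.26 0.53 0 0 0 -1; -0.08 -0.26 0.53 0 0 0 -1; -0.08 -0.26 0.53 0 0 0 -1; -0.08 -0.26 0.53 0 0 0 -1; -0.08 -0.26 0.53 0 0 0 -1; -0.08 -0.26 0.53 0 0 0 -1; -0.08 -0.26 0.53 0 0 0 -1; -0.08 -0.27 0.53 0 0 0 -1"

```text
time: 5.53
ee_pos: [0.5136, -0.0699, 0.233]
tcp_rot: [-179.9, -0.1, 8.0]
wrist_force: [0.2, 0.2, -0.0]
opening: 0.0002
grasp_force: 0.0
```

Call:
carry_out:
  targets: "0 0 0 0 0 0 -1; 0 0 0.02 0 0 0 -1; 0 0 0.02 0 0 0 -1; 0 0 0.02 0 0 0 -1; 0 0 0.02 0 0 0 -1; 0 0 0.02 0 0 0 -1; 0 0 0.02 0 0 0 -1; 0 0 0 0 0 0 -1"

```text
time: 6.2
ee_pos: [0.5141, -0.0705, 0.2292]
tcp_rot: [-179.9, -0.1, 8.0]
wrist_force: [-0.6, 0.4, -0.4]
opening: -0.0001
grasp_force: 0.0
```

Call:
carry_out:
  targets: "0 0 0.01 0 0 0 -1; 0 0 0.01 0 0 0 -1; 0 0 0.01 0 0 0 -1; 0 0 0.01 0 0 0 -1; 0 0 0.01 0 0 0 -1; 0 0 0 0 0 0 -1; 0 0 0 0 0 0 -1; 0 0 0 0 0 0 -1"

```text
time: 6.87
ee_pos: [0.514, -0.0704, 0.2272]
tcp_rot: [-179.9, -0.1, 8.0]
wrist_force: [-0.5, 0.4, 0.4]
opening: 0.0003
grasp_force: 0.0
```

Call:
carry_out:
  targets: "0 0 0.01 0 0 0 -1; 0 0 0.01 0 0 0 -1; 0 0 0.01 0 0 0 -1; 0 0 0.01 0 0 0 -1; 0 0 0.01 0 0 0 -1; 0 0 0 0 0 0 -1; 0 0 0 0 0 0 -1; 0 0 0 0 0 0 -1"

```text
time: 7.53
ee_pos: [0.5141, -0.0704, 0.2253]
tcp_rot: [-179.9, -0.1, 8.0]
wrist_force: [-0.4, 0.4, 3.6]
opening: 0.0002
grasp_force: 1.9
```

Call:
carry_out:
  targets: "0 0 0.01 0 0 0 -1; 0 0 0.01 0 0 0 -1; 0 0 0.01 0 0 0 -1; 0 0 0 0 0 0 -1; 0 0 0 0 0 0 -1; 0 0 0 0 0 0 -1; 0 0 0 0 0 0 -1; 0 0 0 0 0 0 -1"

```text
time: 8.2
ee_pos: [0.5141, -0.0704, 0.2243]
tcp_rot: [-179.9, -0.1, 8.0]
wrist_force: [-1.2, 0.7, 6.7]
opening: 0.0001
grasp_force: 3.2
```

Call:
carry_out:
  targets: "0 0 0.01 0 0 0 -1; 0 0 0.01 0 0 0 -1; 0 0 0.01 0 0 0 -1; 0 0 0 0 0 0 -1; 0 0 0 0 0 0 -1; 0 0 0 0 0 0 -1; 0 0 0 0 0 0 -1; 0 0 0 0 0 0 -1"

```text
time: 8.87
ee_pos: [0.5141, -0.0704, 0.2232]
tcp_rot: [-179.9, -0.1, 8.0]
wrist_force: [-2.7, 0.8, 8.0]
opening: -0.0
grasp_force: 3.5
```

The right button climbs to about 8 N, so it is the sound one. I'll carry on slowly through the snap.

Call:
carry_out:
  targets: "0 0 0.01 0 0 0 -1; 0 0 0.01 0 0 0 -1; 0 0 0.01 0 0 0 -1; 0 0 0.01 0 0 0 -1; 0 0 0 0 0 0 -1; 0 0 0 0 0 0 -1; 0 0 0 0 0 0 -1; 0 0 0 0 0 0 -1"

```text
time: 9.53
ee_pos: [0.514, -0.0703, 0.221]
tcp_rot: [-179.9, -0.1, 8.0]
wrist_force: [-0.4, -0.0, 0.2]
opening: -0.0002
grasp_force: 0.0
```

Call:
carry_out:
  targets: "0 0 0.01 0 0 0 -1; 0 0 0.01 0 0 0 -1; 0 0 0.01 0 0 0 -1; 0 0 0.01 0 0 0 -1; 0 0 0.01 0 0 0 -1; 0 0 0 0 0 0 -1; 0 0 0 0 0 0 -1; 0 0 0 0 0 0 -1"

```text
time: 10.2
ee_pos: [0.514, -0.0703, 0.2192]
tcp_rot: [-179.9, -0.1, 8.0]
wrist_force: [-0.2, -0.3, -0.5]
opening: -0.0002
grasp_force: 0.0
```

Snapped over: the force dropped to zero. Lifting off and moving above the plug.

Call:
carry_out:
  targets: "0 0 -0.5 0 0 0 -1; 0 0 -1 0 0 0 -1; 0 0 -1 0 0 0 0.3; 0 0 -0.5 0 0 0 0.3; 0 0 0 0 0 0 0.3; 0 0 0 0 0 0 0.3; 0 0 0 0 0 0 0.3; 0 0 0 0 0 0 0.3"

```text
time: 10.87
ee_pos: [0.5137, -0.0706, 0.3377]
tcp_rot: [-179.8, 0.0, 8.0]
wrist_force: [0.3, -0.5, -0.5]
opening: 0.0556
grasp_force: 0.0
```

```bash
python3 -c "
from h import *
plan([.577,-.019,.34],8,8,.3)"
```

```text
0.22 -0.13 -0.01 -0 0 0 0.3; 0.22 -0.13 -0.01 -0 0 0 0.3; 0.22 -0.13 -0.01 -0 0 0 0.3; 0.22 -0.13 -0.01 -0 0 0 0.3; 0.22 -0.13 -0.01 -0 0 0 0.3; 0.22 -0.13 -0.01 -0 0 0 0.3; 0.22 -0.13 -0.01 -0 0 0 0.3; 0.22 -0.13 -0.01 -0 0 0 0.3
```

Call:
carry_out:
  targets: "0.22 -0.13 0 0 0 0 0.3; 0.22 -0.13 0 0 0 0 0.3; 0.22 -0.13 0 0 0 0 0.3; 0.22 -0.13 0 0 0 0 0.3; 0.22 -0.13 0 0 0 0 0.3; 0.22 -0.13 0 0 0 0 0.3; 0.22 -0.13 0 0 0 0 0.3; 0.22 -0.13 0 0 0 0 0.3"

```text
time: 11.53
ee_pos: [0.5787, -0.0188, 0.3393]
tcp_rot: [-179.9, -0.1, 8.0]
wrist_force: [0.8, -0.0, -0.8]
opening: 0.0556
grasp_force: 0.0
```

```bash
python3 - <<'E'
from h import *
import pickle
o=monitor.get_obs();c=get_calibration("wrist");im=camera("wrist");cv2.imwrite("pics/w3.png",im[:,:,::-1]);pickle.dump((c,o),open("w3.pkl","wb"))
print(o["time"],o["ee_pos"],proj(c,[.5772,-.0189,.0748]))
E
```

```text
11.5333 [ 0.57871244 -0.01884678  0.33925911] (np.float64(278.88356117934313), np.float64(219.29786982599703))
```

View pics/w3.png

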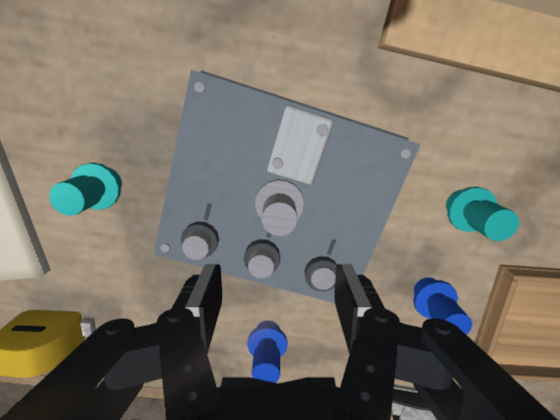

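The tongue is clear of the flange, the right cap is down, and the knob at (280,219) matches the prediction. Descending to grip it.

Call:
carry_out:
  targets: "-0.02 0 0.5 0 0 0 0.3; -0.02 0 0.5 0 0 0 0.3; 0 0 0.5 0 0 0 0.3; 0 0 0.5 0 0 0 0.3; 0 0 0.4 0 0 0 0.3; 0 0 0.4 0 0 0 0.3; 0 0 0.27 0 0 0 0.3; 0 0 0 0 0 0 0.3"

```text
time: 12.25
ee_pos: [0.5758, -0.0195, 0.2141]
tcp_rot: [-179.8, 0.1, 8.0]
wrist_force: [0.0, -0.2, -0.3]
opening: 0.0554
grasp_force: 0.0
```

Call:
carry_out:
  targets: "0 0 0 0 0 0 0; 0 0 0 0 0 0 -0.1; 0 0 0 0 0 0 -0.2; 0 0 0 0 0 0 -0.3; 0 0 0 0 0 0 -0.4; 0 0 0 0 0 0 -0.6; 0 0 0 0 0 0 -1; 0 0 0 0 0 0 -1"
  newtons: 50

```text
time: 12.92
ee_pos: [0.5767, -0.0196, 0.2178]
tcp_rot: [-179.9, -0.2, 8.0]
wrist_force: [-0.9, 0.2, 6.0]
opening: 0.0265
grasp_force: 48.7
```

Call:
carry_out:
  targets: "0 0 -0.1 0 0 0 -1; 0 0 -0.15 0 0 0 -1; 0 0 -0.2 0 0 0 -1; 0 0 -0.3 0 0 0 -1; 0 0 -0.4 0 0 0 -1; 0 0 -0.5 0 0 0 -1; 0 0 -0.5 0 0 0 -1; 0 0 -0.5 0 0 0 -1"

```text
time: 13.58
ee_pos: [0.5761, -0.0198, 0.3246]
tcp_rot: [-179.9, -0.1, 8.0]
wrist_force: [-0.3, 0.1, -0.9]
opening: 0.026
grasp_force: 49.2
```

```bash
python3 - <<'E'
from h import *
o=monitor.get_obs();print(o["ee_pos"],o["opening"],o["grasp_force"],o["wrist_force"])
plan([.479,-.328,.325],8,16,-1)
im=camera("scene");x=cv2.resize(im[140:320,180:420],None,fx=3,fy=3,interpolation=cv2.INTER_CUBIC);w=cv2.resize(camera("wrist")[150:420],None,fx=1,fy=1);cv2.imwrite("pics/l4.png",x[:,:,::-1])
E
```

```text
[ 0.57608423 -0.01981931  0.32461684] 0.026046614182824807 49.2289116999018 [-0.30518699  0.09657547 -0.90710027]
-0.22 0.46 -0 -0 -0 0 -1; -0.22 0.46 -0 -0 -0 0 -1; -0.22 0.46 -0 -0 -0 0 -1; -0.22 0.46 -0 -0 -0 0 -1; -0.22 0.46 -0 -0 -0 0 -1; -0.22 0.46 -0 -0 -0 0 -1; -0.22 0.46 -0 -0 -0 0 -1; -0.22 0.46 -0 -0 -0 0 -1
-0.22 0.46 -0 -0 -0 0 -1; -0.22 0.46 -0 -0 -0 0 -1; -0.22 0.46 -0 -0 -0 0 -1; -0.22 0.46 -0 -0 -0 0 -1; -0.22 0.46 -0 -0 -0 0 -1; -0.22 0.46 -0 -0 -0 0 -1; -0.22 0.46 -0 -0 -0 0 -1; -0.22 0.46 -0 -0 -0 0 -1
```

View pics/l4.png

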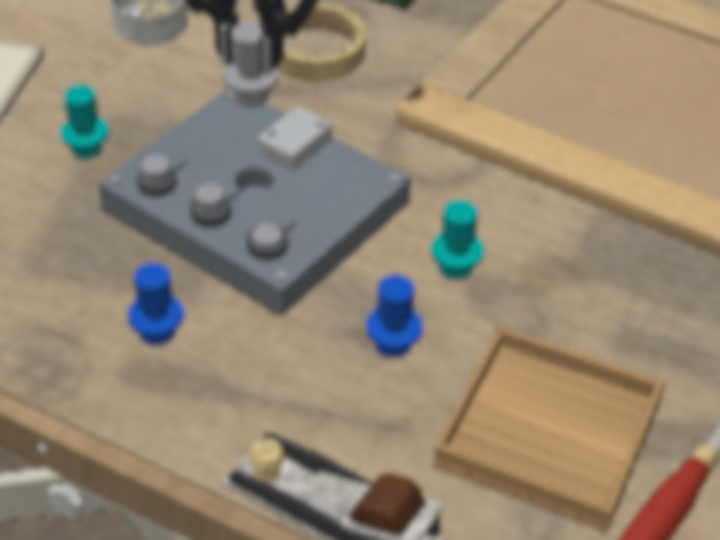

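The plug is held upright and out of the socket. Carrying it over the decoys to the tray.

Call:
carry_out:
  targets: "-0.1 0.2 0 0 0 0 -1; -0.22 0.46 0 0 0 0 -1; -0.22 0.46 0 0 0 0 -1; -0.22 0.46 0 0 0 0 -1; -0.22 0.46 0 0 0 0 -1; -0.22 0.46 0 0 0 0 -1; -0.22 0.46 0 0 0 0 -1; -0.22 0.46 0 0 0 0 -1"

```text
time: 14.35
ee_pos: [0.5294, -0.1658, 0.3208]
tcp_rot: [-179.8, 0.0, 8.0]
wrist_force: [0.2, -0.2, -2.0]
opening: 0.0264
grasp_force: 49.3
```

Call:
carry_out:
  targets: "-0.22 0.46 0 0 0 0 -1; -0.22 0.46 0 0 0 0 -1; -0.22 0.46 0 0 0 0 -1; -0.22 0.46 0 0 0 0 -1; -0.22 0.46 0 0 0 0 -1; -0.22 0.46 0 0 0 0 -1; -0.22 0.46 0 0 0 0 -1; -0.22 0.46 0 0 0 0 -1"

```text
time: 15.02
ee_pos: [0.4801, -0.3212, 0.3203]
tcp_rot: [-179.8, -0.0, 8.0]
wrist_force: [-0.1, 0.2, -1.1]
opening: 0.0265
grasp_force: 49.3
```

Call:
carry_out:
  targets: "-0.12 0.26 0.2 0 0 0 -1; 0 0 0.4 0 0 0 -1; 0 0 0.5 0 0 0 -1; 0 0 0.5 0 0 0 -1; 0 0 0.4 0 0 0 -1; 0 0 0.3 0 0 0 -1; 0 0 0.2 0 0 0 -1; 0 0 0 0 0 0 -1"

```text
time: 15.68
ee_pos: [0.4774, -0.3303, 0.2192]
tcp_rot: [-179.7, 0.0, 8.0]
wrist_force: [0.3, 0.6, -1.2]
opening: 0.0265
grasp_force: 49.4
```

Within the tray and about 7 mm above its floor; creeping down.

Call:
carry_out:
  targets: "0 0 0.03 0 0 0 -1; 0 0 0.03 0 0 0 -1; 0 0 0.03 0 0 0 -1; 0 0 0.03 0 0 0 -1; 0 0 0 0 0 0 -1; 0 0 0 0 0 0 -1; 0 0 0 0 0 0 -1; 0 0 0 0 0 0 -1"

```text
time: 16.35
ee_pos: [0.478, -0.3307, 0.2169]
tcp_rot: [-179.9, -0.1, 8.0]
wrist_force: [0.1, -0.1, -1.3]
opening: 0.0264
grasp_force: 49.4
```

Call:
carry_out:
  targets: "0 0 0.02 0 0 0 -1; 0 0 0.02 0 0 0 -1; 0 0 0 0 0 0 -1; 0 0 0 0 0 0 -1; 0 0 0 0 0 0 -1; 0 0 0 0 0 0 -1; 0 0 0 0 0 0 -1; 0 0 0 0 0 0 -1"

```text
time: 17.02
ee_pos: [0.478, -0.3307, 0.2152]
tcp_rot: [-179.9, -0.1, 8.0]
wrist_force: [-0.3, 0.1, -1.6]
opening: 0.0265
grasp_force: 49.4
```

Call:
carry_out:
  targets: "0 0 0.02 0 0 0 -1; 0 0 0.02 0 0 0 -1; 0 0 0 0 0 0 -1; 0 0 0 0 0 0 -1; 0 0 0 0 0 0 -1; 0 0 0 0 0 0 -1; 0 0 0 0 0 0 -1; 0 0 0 0 0 0 -1"

```text
time: 17.68
ee_pos: [0.478, -0.3307, 0.2136]
tcp_rot: [-179.9, -0.1, 8.0]
wrist_force: [-0.2, 0.1, -1.5]
opening: 0.0262
grasp_force: 49.4
```

Call:
carry_out:
  targets: "0 0 0.02 0 0 0 -1; 0 0 0.02 0 0 0 -1; 0 0 0 0 0 0 -1; 0 0 0 0 0 0 -1; 0 0 0 0 0 0 -1; 0 0 0 0 0 0 -1; 0 0 0 0 0 0 -1; 0 0 0 0 0 0 -1"

```text
time: 18.35
ee_pos: [0.478, -0.3307, 0.212]
tcp_rot: [-179.9, -0.1, 8.0]
wrist_force: [-0.1, -0.0, -1.1]
opening: 0.0263
grasp_force: 49.5
```

Call:
carry_out:
  targets: "0 0 0.02 0 0 0 -1; 0 0 0.01 0 0 0 -1; 0 0 0 0 0 0 -1; 0 0 0 0 0 0 -1; 0 0 0 0 0 0 -1; 0 0 0 0 0 0 -1; 0 0 0 0 0 0 -1; 0 0 0 0 0 0 -1"

```text
time: 19.02
ee_pos: [0.478, -0.3307, 0.2118]
tcp_rot: [-179.9, -0.1, 8.0]
wrist_force: [-2.2, 1.6, 5.6]
opening: 0.0266
grasp_force: 50.2
```

Contact at 0.2118, as predicted. Releasing gently, then rising straight up.

Call:
carry_out:
  targets: "0 0 0 0 0 0 -0.3; 0 0 0 0 0 0 -0.2; 0 0 0 0 0 0 -0.1; 0 0 0 0 0 0 0; 0 0 0 0 0 0 0.2; 0 0 0 0 0 0 0.3; 0 0 0 0 0 0 0.3; 0 0 0 0 0 0 0.3"
  newtons: 20

```text
time: 19.68
ee_pos: [0.478, -0.3307, 0.2107]
tcp_rot: [-179.9, -0.1, 8.0]
wrist_force: [0.1, -0.2, -0.3]
opening: 0.0553
grasp_force: 0.0
```

Call:
carry_out:
  targets: "0 0 -0.1 0 0 0 0.3; 0 0 -0.3 0 0 0 0.3; 0 0 -0.5 0 0 0 0.3; 0 0 -0.6 0 0 0 0.3; 0 0 -0.7 0 0 0 0.3; 0 0 -0.7 0 0 0 0.3; 0 0 -0.5 0 0 0 0.3; 0 0 0 0 0 0 0.3"

```text
time: 20.35
ee_pos: [0.478, -0.3312, 0.3531]
tcp_rot: [179.8, -0.4, 8.0]
wrist_force: [0.9, -0.4, -0.0]
opening: 0.0556
grasp_force: 0.0
```

```bash
python3 - <<'E'
from h import *
w=camera("wrist");s=camera("scene")
x=cv2.resize(s[140:340,180:440],(546,420),interpolation=cv2.INTER_CUBIC)
cv2.imwrite("pics/f5.png",np.hstack([w[60:340,100:500].repeat(1,0),cv2.resize(x,(364,280))])[:,:,::-1])
E
```

```text
(no output)
```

View pics/f5.png

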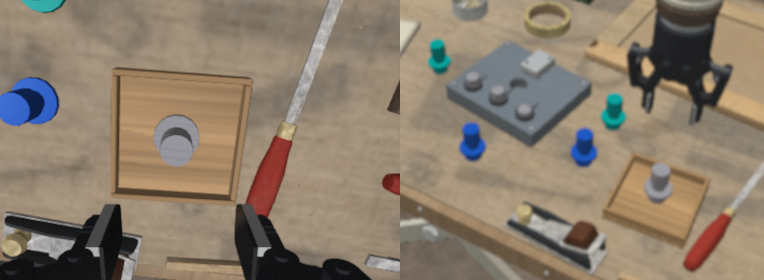

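The plug stands upright in the middle of the tray, the gripper is clear, and nothing else has moved.

```bash
python3 -c "
from h import *
print(bot.job_done())"
```

```text
the job is handed in; nothing more can be done
None
```

The right button was the sound one: it snapped over at about 8 N and drew the bolt, and the plug now stands upright in the wooden tray, with the job handed in at about 20 s.

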